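# Put the grinder's accessories back in their tray

## Task

Put the angle grinder's four accessories (the side handle, the two-pin spanner, the wire cup brush with the hexagon nut on top, and the round lock nut) back in the accessory tray, each fully down in the recess shaped for it and the same way up as it lies on the bench. Set them in, do not drop them, and leave the plain hexagon nut and the brass cup brush with the slim shank where they are.

Things in the scene. Friction and masses are not known exactly. Their poses are not given: they have to be found in the camera images.
- side_handle: Grinder's side handle, lying (does not roll): dark rubber grip with grey ridges, 34 mm wide, 32 high, from x = -56 to +32 mm; black collar 42 mm wide, 32 high, to x = +40; steel stud 10 mm thick to x = +56. 112 mm long in all, 0.12 kg. Origin: middle of its whole length, on the underside; x along it to the stud, z up.
- pin_spanner: Grinder's two-pin spanner, flat, pins up: red handle 16 mm wide, 10 thick, from x = -61 to +18 mm; bright steel fork head 44 mm wide, 5 thick, to x = +61, with two upright 6 mm pins (tops 11 mm up). 123 mm long in all, 0.13 kg, balances near its origin: middle of its whole length, on the underside; x along it to the fork, z up.
- thread_brush: Grinder's wire cup brush, standing on its bristles: grey wire ring 60 mm in diameter, dark steel cup to 32 mm height, then a bright hexagon nut, 22 mm across flats, from 32 to 54 mm height, to hold it by. 0.26 kg. Origin: centre of its underside, z up; flats of the nut face +x and -x and every 60 degrees on.
- lock_nut: Grinder's round lock nut, lying flat: dark steel disc, 42 mm diameter, 16 mm high, with a 14 mm bore and two small pin holes in its top. 0.11 kg. Origin: centre of its underside, z up.
- hex_nut: Look-alike, not the grinder's: plain bright six-sided nut, 41 mm across flats, 18 mm high, 26 mm bore. Origin: centre of its underside. Leave it.
- shank_brush: Look-alike, not the grinder's (it is for a drill): brass-coloured cup brush, 58 mm diameter, with a slim 8 mm round shank on top instead of a hexagon nut, 60 mm high in all. Origin: centre of its underside. Leave it.
- pocket_handle: Fixed black tray insert, 160 x 92 x 20 mm in a grey steel tray with three more; 8 mm deep recess with yellow floor (16 mm above bench; insert top and tray rim 24 mm). Origin: centre of its underside, 12 mm below that floor; x along it, z up. Recess: wide rectangle, 130 x 60 mm, centred, for the side handle, either way round.
- pocket_spanner: Fixed black tray insert, 160 x 92 x 20 mm in a grey steel tray with three more; 8 mm deep recess with yellow floor (16 mm above bench; insert top and tray rim 24 mm). Origin: centre of its underside, 12 mm below that floor; x along it, z up. Recess for the spanner: slot 36 mm wide, x = -70 to +13 mm, then 62 mm wide to +70. The fork goes in the wide end.
- pocket_brush: Fixed black tray insert, 160 x 92 x 20 mm in a grey steel tray with three more; 8 mm deep recess with yellow floor (16 mm above bench; insert top and tray rim 24 mm). Origin: centre of its underside, 12 mm below that floor; x along it, z up. Recess: the large round one, 78 mm diameter, centred, for the cup brush.
- pocket_nut: Fixed black tray insert, 160 x 92 x 20 mm in a grey steel tray with three more; 8 mm deep recess with yellow floor (16 mm above bench; insert top and tray rim 24 mm). Origin: centre of its underside, 12 mm below that floor; x along it, z up. Recess: the small round one, 62 mm diameter, centred, for the lock nut.

How it is judged:
At the end, for the whole second after the job is handed in: Each accessory is released, at rest and upright in its own recess: underside on the floor (within 3 mm), origin within 12 mm (nut 13 mm) of its place along the insert's x and y, tilt under 0.12 rad. The hexagon nut and shank brush have moved under 30 mm and stand upright (x of side_handle in the frame of pocket_handle between -0.012 and 0.012 m and y of side_handle in the frame of pocket_handle between -0.012 and 0.012 m and z of side_handle in the frame of pocket_handle between 0.009 and 0.0155 m and angle between each of side_handle, pin_spanner, thread_brush, lock_nut's own z axis and vertical below 0.12 rad and linear speed of each of side_handle, pin_spanner, thread_brush, lock_nut below 0.02 m/s and contact force between the fingers and side_handle below 0.2 N and x of pin_spanner in the frame of pocket_spanner between -0.012 and 0.012 m and y of pin_spanner in the frame of pocket_spanner between -0.012 and 0.012 m and z of pin_spanner in the frame of pocket_spanner between 0.009 and 0.0155 m and contact force between the fingers and pin_spanner below 0.2 N and x of thread_brush in the frame of pocket_brush between -0.012 and 0.012 m and y of thread_brush in the frame of pocket_brush between -0.012 and 0.012 m and z of thread_brush in the frame of pocket_brush between 0.009 and 0.0155 m and contact force between the fingers and thread_brush below 0.2 N and x of lock_nut in the frame of pocket_nut between -0.013 and 0.013 m and y of lock_nut in the frame of pocket_nut between -0.013 and 0.013 m and z of lock_nut in the frame of pocket_nut between 0.009 and 0.0155 m and contact force between the fingers and lock_nut below 0.2 N and distance of each of hex_nut, shank_brush from where it was at the start of the episode below 0.03 m and angle between each of hex_nut, shank_brush's own z axis and vertical below 0.3 rad); the robot touches nothing.
It fails at once if the side handle is dropped (it falls free, out of the fingers, faster than 0.8 m/s: a fall of more than about 30 mm) (linear speed of side_handle above 0.8 m/s and contact force between the fingers and side_handle below 0.1 N).
It fails at once if the pin spanner is dropped (it falls free, out of the fingers, faster than 0.8 m/s: a fall of more than about 30 mm) (linear speed of pin_spanner above 0.8 m/s and contact force between the fingers and pin_spanner below 0.1 N).
It fails at once if the cup brush is dropped (it falls free, out of the fingers, faster than 0.8 m/s: a fall of more than about 30 mm) (linear speed of thread_brush above 0.8 m/s and contact force between the fingers and thread_brush below 0.1 N).
It fails at once if the lock nut is dropped (it falls free, out of the fingers, faster than 0.8 m/s: a fall of more than about 30 mm) (linear speed of lock_nut above 0.8 m/s and contact force between the fingers and lock_nut below 0.1 N).
It fails at once if the plain hexagon nut or the brass shank brush is moved more than 40 mm (distance of any of hex_nut, shank_brush from where it was at the start of the episode above 0.04 m).
It also fails if it takes over 106 s, if anything falls off the work surface, if the arm or the gripper's body presses on something with over 40 N, if the wrist force passes 120 N, or if a joint passes its speed limit or range.

## Robot

A 6-joint arm with a two-finger parallel gripper is mounted at the origin on the work surface. World frame = base frame: x ahead of the robot, y to its left, z up, the work surface at z = 0. Lengths are in m, angles in rad, forces in N, time in s.
With the tool pointing down it reaches from about 0.35 to 0.775 m from the base axis. Payload 7.3 kg.
Tool frame: the origin (TCP) lies between the finger pads; the fingertips stand 14 mm ahead of it and the grasp point (between the pads) lies 5 mm behind it; z points along the fingers, y is the direction in which the jaws open and shut (so a half turn about z gives the same grasp; the last joint's range is limited). The gripper opens to 92 mm and grips with 3 to 60 N. Pads are 19 mm wide; open, the fingers measure 130 mm over their backs; the gripper's body (75 mm by 190 mm) begins 47 mm behind the grasp point.
Start: joints at [1.13, 0.342, 1.524, -0, 1.275, -0.146], TCP at [0.153, 0.502, 0.241] pointing down, gripper open.
Joint ranges: [-2.53, 2.53], [-0.77, 2.02], [0.04, 2.7], [-1, 4.14], [0.28, 2.66], [-3.11, 3.11]. Speed limits (rad/s): [2.57, 2.57, 3.14, 3.14, 3.14, 3.14].

## Interface

Orientations are given as [roll, pitch, yaw] about the fixed x, y, z axes, in that order (R = Rz(yaw) Ry(pitch) Rx(roll)).
In Python, from cell import robot gives the robot as it stands.
- The arm moves only by the shell command python3 -m creep 'ROWS' [FORCE]. ROWS is JSON, a list that holds one entry, the list of rows, each a list of 7 numbers: the shift along the tool's x, y, z in cm, then the turn, a rotation vector about the tool's x, y, z in degrees, then the gripper command: -1 is shut, 1 is fully open, values between are in proportion. In form: [[[tx, ty, tz, wx, wy, wz, gripper], ...]]. A call has 1 to 8 rows; each row is the pose to reach, as a shift and turn from the pose measured when the call began, along the tool's axes at that moment; what a row does not reach only later rows make up. A row lasts 1/10 s, in which the tool goes at most 50 mm and 8.59 degrees, less where a joint would pass 70% of its speed; a pose out of reach is approached as far as the arm can. A call with a gripper value outside its range is refused whole. The fingers move at their own pace and stop on an object; FORCE is the grip in N (left out, the last holds). Time passes only in rows, so rows that repeat a pose let the fingers close. It gives the time, the measured TCP pose, the force and the opening at its end, in the units of the state.
- robot.observe(): the state, without advancing time (a new reading comes with each control period).
- robot.read_camera(name): name is "scene" or "side" or "wrist"; returns the picture (384x512x3 uint8, red, green, blue); there is no depth.
- robot.camera_params(name): a dict with "camera_matrix" (3x3 intrinsics, pixels), "R" (3x3) and "t" (3): a world point X has camera coordinates R X + t. Camera axes: x right, y down, z forward; pixel columns grow to the right and rows downward; lengths in m; the calibration is good to about 2 mm. The wrist camera is an equidistant fisheye: a pixel r from the principal point sees the ray r / f radians off the axis. A picture is of the moment at which its call begins: read the wrist's pose just before it. camera_params takes no time and is no camera call; for the wrist camera it gives the pose at the moment of the call.
- robot.hand_in(): hands the job in, once; it reports no verdict.
Trained networks look in the newest picture that a camera, given by its name, has taken for a name from the list of things; names that differ only in an ending like _2 or _b are one class to them, and where a whole thing is asked for, a point or a joint stands for the part that bears it (a point fixed in the world has none). Each returns a list of dicts, best first, with "score" (0 to 1); they miss things now and then, are a little off and sometimes report something else, mostly with a low value. They report only what shows in the picture. A call takes as long as a camera call.
- robot.look_for(camera, label): "centre" ([x, y, z] in m, in the coordinates of the camera as it stood for that picture, good to about 4 mm: the middle of the surface that is visible of it).
- robot.masks_of(camera, label): "mask" (384x512 bool, what is visible of it).
The state is a dict: "time": time; "qpos": joint angles; "qvel": joint speeds; "joint_efforts": joint torques, N m; "tool_pos": TCP position; "tool_rot": TCP orientation; "contact_force": force on the tool from outside, world axes, zero at the start; "torque": the same for the moment, N m; "opening": finger opening in m.
Only numpy, scipy, OpenCV 4.12 (cv2) and the standard library are available. Lean on these libraries where they do the work, as an engineer would, in place of code of your own. Each camera call takes 0.05 s, during which the arm holds its last target.

## Working session

There is one attempt and no reset: what is moved stays moved. The work goes in short steps, Python scripts to look and compute and a shell command to move; the robot and the scene stay as the last step left them, time stands still between calls to the robot, and variables do not carry over. Pictures are saved under pics/ and viewed, and the job is handed in when it is done.

```bash
ls; mkdir -p pics; python3 - <<'E'
from cell import robot
import cv2,numpy as np
for c in ["scene","side","wrist"]:
    im=robot.read_camera(c); cv2.imwrite(f"pics/{c}0.png",im[:,:,::-1])
print(robot.observe())
print(robot.camera_params("wrist"))
E
```

```text
pics
{'time': 0.15, 'qpos': array([ 1.12999151e+00,  3.42553897e-01,  1.52475899e+00, -1.27227372e-06,
        1.27538006e+00, -1.45998632e-01]), 'qvel': array([-0.00094586, -0.00385027, -0.00140544, -0.00067774,  0.00241263,
        0.0033478 ]), 'joint_efforts': array([ 1.14029463e-03, -4.31469941e+01, -2.44355589e+01,  7.18923658e-02,
        5.36845811e-02, -1.01868786e-04]), 'tool_pos': array([0.15240464, 0.50211394, 0.24022263]), 'tool_rot': array([-3.14050389e+00, -1.58867605e-04,  2.84678676e+00]), 'contact_force': array([0.49774468, 0.62246742, 0.16267002]), 'torque': array([-0.00267522, -0.0316502 ,  0.01520036]), 'opening': 0.09178884583326999}
{'camera_matrix': array([[297.31863964,   0.        , 253.31684283],
       [  0.        , 297.31863964, 190.140179  ],
       [  0.        ,   0.        ,   1.        ]]), 'R': array([[ 0.29078785,  0.95678552, -0.00197186],
       [ 0.92037453, -0.27915742,  0.27382815],
       [ 0.26144435, -0.08144075, -0.96177661]]), 't': array([-0.52403944, -0.03467563,  0.39086465])}
```

View pics/scene0.png

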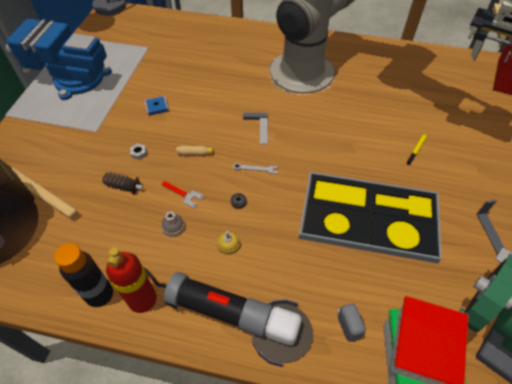

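View pics/side0.png

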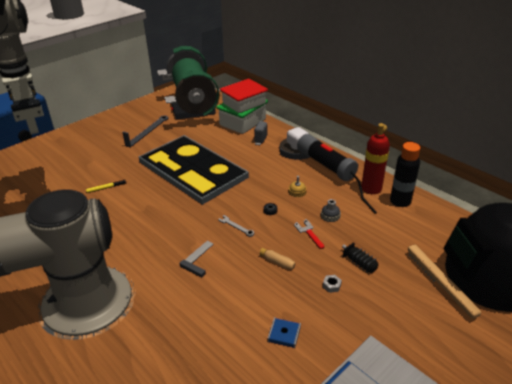

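View pics/wrist0.png

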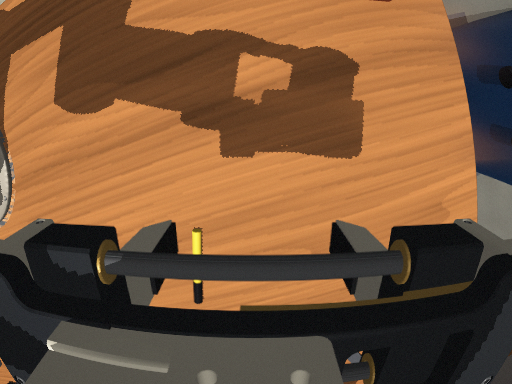

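The scene shows the handle (123,183), spanner (183,193), thread brush (172,224), lock nut (238,200), hex nut (138,151) and brass brush (228,242). The tray is around (372,215).

```bash
cat > h.py <<'E'
from cell import robot
import cv2,numpy as np
def pix2plane(cam,uv,z,P=None):
    P=P or robot.camera_params(cam); K,R,t=P["camera_matrix"],P["R"],P["t"]
    uv=np.atleast_2d(np.asarray(uv,float)); a=(uv-K[:2,2])/K[0,0]
    if cam=="wrist":
        r=np.linalg.norm(a,axis=1)+1e-12; d=np.c_[a*(np.sin(r)/r)[:,None],np.cos(r)]
    else: d=np.c_[a,np.ones(len(a))]
    d=d@R; C=-R.T@t
    return C+d*((z-C[2])/d[:,2])[:,None]
def proj(cam,X,P=None):
    P=P or robot.camera_params(cam); K,R,t=P["camera_matrix"],P["R"],P["t"]
    c=np.atleast_2d(X)@R.T+t
    if cam=="wrist":
        n=np.linalg.norm(c[:,:2],axis=1)+1e-12; th=np.arctan2(n,c[:,2]); a=c[:,:2]/n[:,None]*th[:,None]
    else: a=c[:,:2]/c[:,2:]
    return a*K[0,0]+K[:2,2]
def cam2world(cam,c,P=None):
    P=P or robot.camera_params(cam); return P["R"].T@(np.asarray(c)-P["t"])
E
python3 - <<'E'
from h import *
np.set_printoptions(precision=4,suppress=True)
N="side_handle pin_spanner thread_brush lock_nut hex_nut shank_brush pocket_handle pocket_spanner pocket_brush pocket_nut".split()
for cam in ["scene","side"]:
    robot.read_camera(cam)
    for n in N:
        r=robot.look_for(cam,n); m=robot.masks_of(cam,n)
        out=[(round(x["score"],2),cam2world(cam,x["centre"])) for x in r[:2]]
        s=""
        if m:
            mm=m[0]["mask"]; ys,xs=np.nonzero(mm); 
            if len(xs):
                W=pix2plane(cam,np.c_[xs,ys],0.01)[:,:2]; c=W.mean(0); u,sv,v=np.linalg.svd(W-c,full_matrices=False)
                s=(len(xs),round(m[0]["score"],2),(xs.mean().round(),ys.mean().round()),c,np.degrees(np.arctan2(v[0,1],v[0,0])))
        print(cam,n,out,s)
print(robot.observe()["time"])
E
```

```text
scene side_handle [(0.71, array([ 0.5876, -0.3911,  0.0347]))] (555, 0.76, (np.float64(121.0), np.float64(182.0)), array([ 0.5773, -0.3969]), np.float64(83.54034064082478))
scene pin_spanner [(0.67, array([ 0.5766, -0.2147,  0.0041]))] (280, 0.86, (np.float64(183.0), np.float64(193.0)), array([ 0.5765, -0.2237]), np.float64(69.91112268610398))
scene thread_brush [(0.81, array([ 0.6874, -0.2122,  0.03  ]))] (494, 0.57, (np.float64(172.0), np.float64(224.0)), array([ 0.6736, -0.2193]), np.float64(38.16748247570483))
scene lock_nut [(0.54, array([ 0.5684, -0.0783,  0.0174])), (0.45, array([ 0.5773, -0.2144,  0.0086]))] (217, 0.61, (np.float64(238.0), np.float64(201.0)), array([ 0.5665, -0.0776]), np.float64(20.39717680386329))
scene hex_nut [(0.77, array([ 0.4667, -0.3939,  0.0154]))] (181, 0.45, (np.float64(137.0), np.float64(151.0)), array([ 0.4641, -0.3976]), np.float64(35.09252213501565))
scene shank_brush [(0.73, array([ 0.6995, -0.0645,  0.025 ]))] (416, 0.71, (np.float64(228.0), np.float64(243.0)), array([ 0.6926, -0.0697]), np.float64(24.271643652433074))
scene pocket_handle [(0
[... 1668 characters left out ...]
(-138.94048348521673))
side pocket_handle [(0.9, array([0.4918, 0.1813, 0.0226]))] (866, 0.93, (np.float64(197.0), np.float64(180.0)), array([0.4999, 0.1949]), np.float64(-88.7244073415276))
side pocket_spanner [(0.8, array([0.4914, 0.3435, 0.0259]))] (710, 0.63, (np.float64(166.0), np.float64(160.0)), array([0.4976, 0.3592]), np.float64(-91.08069270176455))
side pocket_brush [(0.67, array([0.5851, 0.3496, 0.0248]))] (599, 0.8, (np.float64(188.0), np.float64(149.0)), array([0.5942, 0.3627]), np.float64(-91.64004944782332))
side pocket_nut [(0.96, array([0.5886, 0.1891, 0.0264]))] (802, 0.79, (np.float64(220.0), np.float64(168.0)), array([0.5974, 0.197 ]), np.float64(-88.45486617379431))
2.25
```

```bash
cat >> h.py <<'E'
from scipy.spatial.transform import Rotation as Ro
def tgt(pos,yawdeg):
    "shift (cm) and rotvec (deg) in the present tool axes to reach TCP pos, tool down, yaw"
    s=robot.observe(); R0=Ro.from_euler("xyz",s["tool_rot"]); R1=Ro.from_euler("xyz",[np.pi,0,np.radians(yawdeg)])
    d=R0.inv().apply(np.asarray(pos)-s["tool_pos"])*100; w=np.degrees((R0.inv()*R1).as_rotvec())
    print("t",round(s["time"],2),"yaw",np.degrees(s["tool_rot"][2]).round(1),"pos",s["tool_pos"].round(4),"open",round(s["opening"],4),"-> rows",d.round(2),w.round(1))
def snap(cam,name):
    P=robot.camera_params(cam); im=robot.read_camera(cam); cv2.imwrite(f"pics/{name}.png",im[:,:,::-1]); return im,P
E
python3 -c "
from h import *
tgt([.53,.26,.30],90)"
```

```text
t 2.25 yaw 163.1 pos [0.1525 0.5024 0.2407] open 0.0916 -> rows [-43.16 -12.23  -5.93] [ 0.  -0.  73.1]
```

```bash
python3 -m creep '[[[-43.2,-12.2,-5.9,0,0,73,1],[-43.2,-12.2,-5.9,0,0,73,1],[-43.2,-12.2,-5.9,0,0,73,1],[-43.2,-12.2,-5.9,0,0,73,1],[-43.2,-12.2,-5.9,0,0,73,1],[-43.2,-12.2,-5.9,0,0,73,1],[-43.2,-12.2,-5.9,0,0,73,1],[-43.2,-12.2,-5.9,0,0,73,1]]]'
python3 -c "
from h import *
tgt([.53,.26,.30],90)"
```

```text
time: 3.05
tool_pos: [0.4879, 0.2869, 0.2933]
tool_rot: [3.141, -0.0, 1.64]
contact_force: [0.4, 1.4, 0.2]
opening: 0.0917
t 3.05 yaw 94.0 pos [0.4879 0.2869 0.2933] open 0.0917 -> rows [-2.98  4.01 -0.67] [ 0. -0.  4.]
```

```bash
python3 -m creep '[[[-3,4,-0.7,0,0,4,1],[-3,4,-0.7,0,0,4,1],[-3,4,-0.7,0,0,4,1],[-3,4,-0.7,0,0,4,1]]]'
python3 - <<'E'
from h import *
np.set_printoptions(precision=4,suppress=True)
im,P=snap("wrist","tray1")
hsv=cv2.cvtColor(im,cv2.COLOR_RGB2HSV)
m=cv2.inRange(hsv,(22,150,120),(35,255,255))
n,l,st,c=cv2.connectedComponentsWithStats(m)
for i in range(1,n):
    if st[i,4]<300: continue
    ys,xs=np.nonzero(l==i); W=pix2plane("wrist",np.c_[xs,ys],.016,P)[:,:2].astype(np.float32)
    r=cv2.minAreaRect(W); print(st[i],c[i],"mean",W.mean(0),"rect",r)
tgt([.53,.26,.30],90)
E
```

```text
time: 3.45
tool_pos: [0.529, 0.2603, 0.3]
tool_rot: [-3.141, -0.0, 1.572]
contact_force: [-0.4, 0.7, -0.9]
opening: 0.0916
[ 201   54   43   97 2646] [222.0873  89.7491] mean [0.4844 0.3602] rect ((0.48412925004959106, 0.3423016369342804), (0.13980461657047272, 0.060241471976041794), 89.86000061035156)
[ 64  78  41  18 307] [84.0261 86.0098] mean [0.2602 0.3832] rect ((0.258541464805603, 0.38383787870407104), (0.012076668441295624, 0.0829598680138588), 69.53241729736328)
[ 262   82   49   46 1224] [279.3799 104.3578] mean [0.5661 0.3388] rect ((0.5693727731704712, 0.33728471398353577), (0.05377906560897827, 0.07642319053411484), 31.76007843017578)
[ 205  169   43   80 1878] [223.5325 218.8978] mean [0.4829 0.1645] rect ((0.48803240060806274, 0.179364413022995), (0.060480717569589615, 0.12913434207439423), 1.1278715133666992)
t 3.5 yaw 90.1 pos [0.5288 0.2606 0.3002] open 0.0912 -> rows [-0.06  0.12  0.02] [-0.  -0.   0.1]
```

View pics/tray1.png

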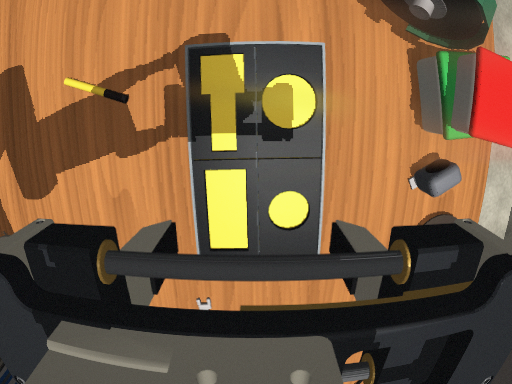

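The picture shows the spanner pocket at (222,100), wide end up (+y), the brush pocket at (289,101), the handle pocket at (226,208) and the nut pocket at (289,209). Shadow cut into the colour mask, so I'll loosen the threshold.

```bash
python3 - <<'E'
from h import *
np.set_printoptions(precision=4,suppress=True)
im=cv2.imread("pics/tray1.png"); P=robot.camera_params("wrist")
hsv=cv2.cvtColor(im,cv2.COLOR_BGR2HSV)
print(hsv[100,275],hsv[100,300],hsv[210,225],hsv[100,250])
m=cv2.inRange(hsv,(22,180,50),(36,255,255))
n,l,st,c=cv2.connectedComponentsWithStats(m)
for i in range(1,n):
    if st[i,4]<300: continue
    ys,xs=np.nonzero(l==i); W=pix2plane("wrist",np.c_[xs,ys],.016,P)[:,:2].astype(np.float32)
    r=cv2.minAreaRect(W); print(st[i],c[i].round(),"mid",(W.min(0)+W.max(0))/2,W.max(0)-W.min(0),"rect",np.round(r[0],4),np.round(r[1],4),r[2])
E
```

```text
[ 25 177 180] [ 30 146 249] [ 30 151 252] [ 24 124  78]
[ 200   54   44   79 2374] [221.  90.] mid [0.4832 0.3559] [0.0616 0.1139] rect [0.4842 0.3556] [0.0608 0.1146] 2.0346786975860596
[263 105  31  23 432] [279. 116.] mid [0.5642 0.3222] [0.0435 0.0315] rect [0.5641 0.3216] [0.0284 0.0471] 82.61058807373047
```

```bash
python3 - <<'E'
from h import *
np.set_printoptions(precision=4,suppress=True)
im=cv2.imread("pics/tray1.png"); P=robot.camera_params("wrist")
hsv=cv2.cvtColor(im,cv2.COLOR_BGR2HSV)
m=cv2.inRange(hsv,(22,135,100),(36,255,255)); cv2.imwrite("pics/m1.png",m)
n,l,st,c=cv2.connectedComponentsWithStats(m)
for i in range(1,n):
    if st[i,4]<300: continue
    ys,xs=np.nonzero(l==i); W=pix2plane("wrist",np.c_[xs,ys],.016,P)[:,:2].astype(np.float32)
    r=cv2.minAreaRect(W); print(st[i],c[i].round(),"mid",(W.min(0)+W.max(0))/2,W.max(0)-W.min(0),"rect",np.round(r[0],4),np.round(r[1],4),r[2])
# tray outline check from scene camera by same method
im,P=snap("scene","sc2"); hsv=cv2.cvtColor(im,cv2.COLOR_RGB2HSV)
m=cv2.inRange(hsv,(22,150,120),(36,255,255)); n,l,st,c=cv2.connectedComponentsWithStats(m)
for i in range(1,n):
    if st[i,4]<150: continue
    ys,xs=np.nonzero(l==i); W=pix2plane("scene",np.c_[xs,ys],.016,P)[:,:2].astype(np.float32)
    r=cv2.minAreaRect(W); print("sc",c[i].round(),"mid",(W.min(0)+W.max(0))/2,W.max(0)-W.min(0),"rect",np.round(r[0],4),np.round(r[1],4),r[2])
E
```

```text
[ 200   54   45   97 3114] [223.  96.] mid [0.4839 0.3426] [0.063  0.1399] rect [0.4851 0.3423] [0.0619 0.1402] 1.4941246509552002
[ 262   74   55   54 2320] [289. 101.] mid [0.5801 0.3451] [0.0782 0.0772] rect [0.5799 0.3451] [0.0781 0.077 ] 1.0317010879516602
[ 64  78  42  18 308] [84. 86.] mid [0.2597 0.3831] [0.0807 0.0365] rect [0.2588 0.3838] [0.0121 0.0842] 69.57154083251953
[ 205  169   43   80 3100] [227. 208.] mid [0.4878 0.1794] [0.0624 0.1299] rect [0.4879 0.1796] [0.0608 0.1294] 0.993747889995575
[ 268  191   41   37 1169] [288. 209.] mid [0.5825 0.1814] [0.0621 0.0588] rect [0.5825 0.1814] [0.0621 0.0588] 0.08177743852138519
sc [340. 193.] mid [0.4873 0.178 ] [0.0617 0.134 ] rect [0.487  0.1779] [0.0597 0.1334] 1.1755218505859375
sc [407. 204.] mid [0.484  0.3398] [0.057  0.1415] rect [0.4848 0.3397] [0.057  0.1412] 0.8257472515106201
sc [336. 223.] mid [0.5811 0.1804] [0.0608 0.0635] rect [0.5815 0.1803] [0.0586 0.0625] 12.879423141479492
sc [403. 235.] mid [0.5796 0.3432] [0.0742 0.0766] rect [0.5797 0.3437] [0.0763 0.0736] 85.08172607421875
sc [228. 242.] mid [ 0.6918 -0.0705] [0.0481 0.0462] rect [ 0.6908 -0.0703] [0.0423 0.0456] 28.140588760375977
```

View pics/m1.png

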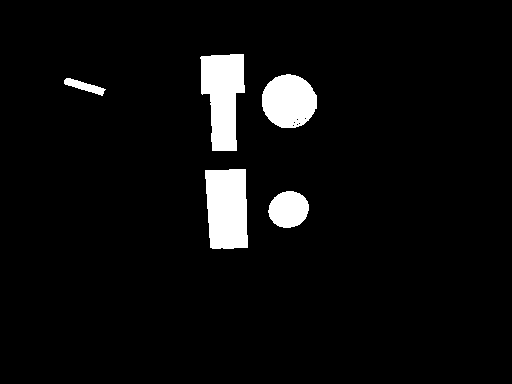

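```bash
python3 -c "
from h import *
tgt([.56,-.27,.30],90)"
python3 -m creep '[[[-53,-3.1,0,0,0,0,1],[-53,-3.1,0,0,0,0,1],[-53,-3.1,0,0,0,0,1],[-53,-3.1,0,0,0,0,1],[-53,-3.1,0,0,0,0,1],[-53,-3.1,0,0,0,0,1],[-53,-3.1,0,0,0,0,1],[-53,-3.1,0,0,0,0,1]]]'
python3 -c "
from h import *
tgt([.56,-.27,.30],90)"
```

```text
t 3.55 yaw 90.1 pos [0.5287 0.2608 0.3004] open 0.0921 -> rows [-5.308e+01  3.020e+00  1.000e-02] [-0.  -0.   0.1]
time: 4.35
tool_pos: [0.5058, -0.14, 0.3006]
tool_rot: [3.141, -0.0, 1.575]
contact_force: [1.5, -0.1, 0.2]
opening: 0.0917
t 4.35 yaw 90.3 pos [ 0.5058 -0.14    0.3006] open 0.0917 -> rows [-13.02   5.36   0.06] [ 0.  -0.   0.3]
```

```bash
python3 -m creep '[[[-13,5.4,0,0,0,0,1],[-13,5.4,0,0,0,0,1],[-13,5.4,0,0,0,0,1],[-13,5.4,0,0,0,0,1],[-13,5.4,0,0,0,0,1],[-13,5.4,0,0,0,0,1]]]'
python3 - <<'E'
from h import *
np.set_printoptions(precision=4,suppress=True)
im,P=snap("wrist","obj1")
for n,z in dict(side_handle=.02,pin_spanner=.007,thread_brush=.02,lock_nut=.012,hex_nut=.012,shank_brush=.02).items():
    for q in robot.masks_of("wrist",n)[:2]:
        ys,xs=np.nonzero(q["mask"])
        if len(xs)<20: continue
        W=pix2plane("wrist",np.c_[xs,ys],z,P)[:,:2].astype(np.float32); r=cv2.minAreaRect(W)
        print(n,round(q["score"],2),len(xs),xs.mean().round(),ys.mean().round(),"mean",W.mean(0),"rect",np.round(r[0],4),np.round(r[1],4),round(r[2],1))
E
```

```text
time: 4.95
tool_pos: [0.5604, -0.268, 0.3009]
tool_rot: [3.141, -0.001, 1.577]
contact_force: [-0.3, 0.2, -0.2]
opening: 0.0918
side_handle 0.96 1166 266.0 229.0 mean [ 0.5814 -0.3793] rect [ 0.5833 -0.3777] [0.0939 0.0402] 89.0
pin_spanner 0.68 1086 261.0 128.0 mean [ 0.5711 -0.2241] rect [ 0.5686 -0.2329] [0.1199 0.0425] 72.4
thread_brush 0.64 1209 329.0 124.0 mean [ 0.6706 -0.2149] rect [ 0.6705 -0.2157] [0.0573 0.0577] 30.4
lock_nut 0.74 653 257.0 28.0 mean [ 0.5644 -0.0759] rect [ 0.5649 -0.0761] [0.0403 0.0423] 0.5
hex_nut 0.66 635 193.0 234.0 mean [ 0.4643 -0.3925] rect [ 0.4646 -0.3929] [0.0513 0.0449] 85.0
shank_brush 0.58 1044 341.0 29.0 mean [ 0.6876 -0.0714] rect [ 0.6881 -0.071 ] [0.058  0.0528] 47.2
```

View pics/obj1.png

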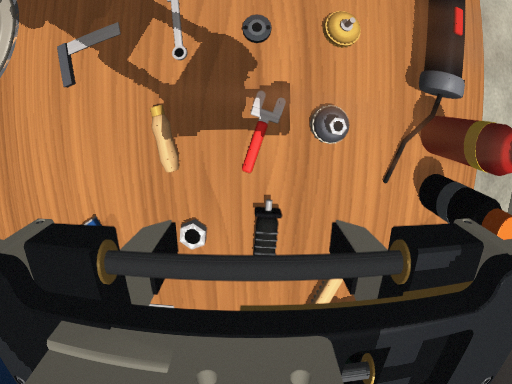

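The picture shows the spanner with its red end at (247,168) and fork at (268,105), the brush nut at (338,126), the lock nut at (257,28) and the handle with its stud up at (268,200), partly hidden. Next I'll refine the spanner and the brush nut.

```bash
python3 - <<'E'
from h import *
np.set_printoptions(precision=4,suppress=True)
im=cv2.imread("pics/obj1.png"); P=robot.camera_params("wrist")
b,g,r=[im[:,:,i].astype(int) for i in range(3)]
m=((r>90)&(g<0.35*r)&(b<0.4*r)); m[:, :230]=0; m[:,300:]=0; m[190:]=0
ys,xs=np.nonzero(m); W=pix2plane("wrist",np.c_[xs,ys],.008,P)[:,:2].astype(np.float32); q=cv2.minAreaRect(W); print(len(xs),q)
u=W-W.mean(0); v=np.linalg.svd(u,full_matrices=False)[2][0]; v*=np.sign(v[1]); s=u@v; print(np.degrees(np.arctan2(v[1],v[0])), "mid",W.mean(0)+v*(s.min()+s.max())/2,"len",s.max()-s.min(), "origin",W.mean(0)+v*(s.min()+.061))
z=cv2.resize(im[80:190,225:365],None,fx=5,fy=5,interpolation=cv2.INTER_CUBIC); cv2.imwrite("pics/obj1z.png",z)
E
```

```text
539 ((0.562099039554596, -0.2536853551864624), (0.07867707312107086, 0.015248697251081467), 71.80278015136719)
71.80229 mid [ 0.562  -0.2537] len 0.078677066 origin [ 0.5688 -0.2331]
```

View pics/obj1z.png

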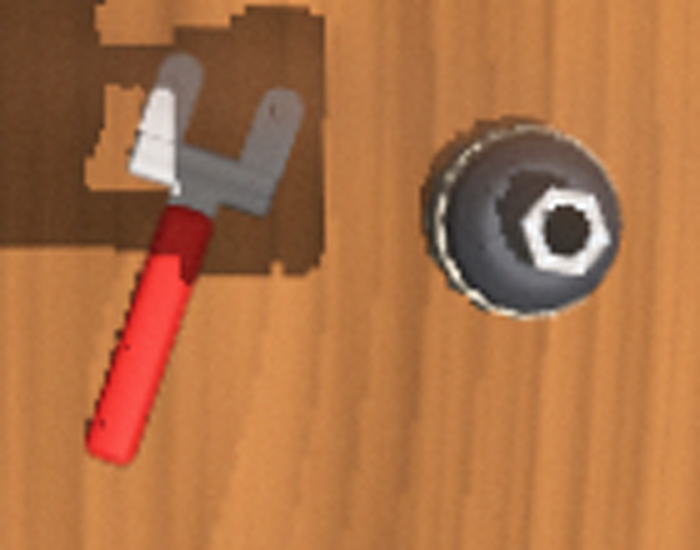

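```bash
python3 -c "
from h import *
tgt([.5688,-.2331,.08],71.8)"
```

```text
t 5.3 yaw 90.3 pos [ 0.5604 -0.2692  0.301 ] open 0.0917 -> rows [ 3.6   0.83 22.1 ] [ 0.1 -0.  18.5]
```

```bash
python3 -m creep '[[[3.6,0.8,0,0,0,18.5,0.2],[3.6,0.8,5,0.1,0,18.5,0.2],[3.6,0.8,10,0.1,0,18.5,0.2],[3.6,0.8,15,0.1,0,18.5,0.2],[3.6,0.8,19,0.1,0,18.5,0.2],[3.6,0.8,22,0.1,0,18.5,0.2],[3.6,0.8,22,0.1,0,18.5,0.2],[3.6,0.8,22,0.1,0,18.5,0.2]]]'
python3 - <<'E'
from h import *
snap("wrist","sp1")
tgt([.5688,-.2331,.019],71.8)
E
```

```text
time: 6.1
tool_pos: [0.5688, -0.2333, 0.0817]
tool_rot: [-3.141, -0.0, 1.253]
contact_force: [0.8, -0.9, -0.1]
opening: 0.0551
t 6.15 yaw 71.8 pos [ 0.5695 -0.2337  0.0829] open 0.0551 -> rows [ 0.03 -0.1   6.39] [0.1 0.  0. ]
```

View pics/sp1.png

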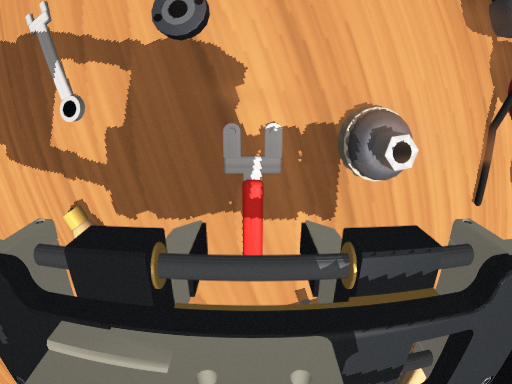

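The spanner lies centred between the fingers and in line with them, its handle at (253,215). I'll descend and grip.

```bash
python3 -m creep '[[[0,-0.1,2.5,0,0,0,0.2],[0,-0.1,5,0,0,0,0.2],[0,-0.1,6.3,0,0,0,0.2],[0,-0.1,6.3,0,0,0,0.2],[0,-0.1,6.3,0,0,0,-1],[0,-0.1,6.3,0,0,0,-1],[0,-0.1,6.3,0,0,0,-1],[0,-0.1,6.3,0,0,0,-1]]]' 30; python3 -m creep '[[[0,0,0,0,0,0,-1],[0,0,0,0,0,0,-1]]]'
```

```text
time: 6.95
tool_pos: [0.5691, -0.2336, 0.0207]
tool_rot: [3.138, 0.001, 1.253]
contact_force: [-0.0, -0.5, 0.0]
opening: 0.0277
time: 7.15
tool_pos: [0.5692, -0.2337, 0.0211]
tool_rot: [3.138, 0.001, 1.253]
contact_force: [-0.0, 0.7, 2.1]
opening: 0.0151
```

Only 3 mm of overlap, so I'll re-grip a little lower.

```bash
python3 -m creep '[[[0,0,0,0,0,0,-0.3],[0,0,0.15,0,0,0,-0.3],[0,0,0.3,0,0,0,-0.3],[0,0,0.35,0,0,0,-1],[0,0,0.35,0,0,0,-1],[0,0,0.35,0,0,0,-1],[0,0,0.35,0,0,0,-1],[0,0,0.35,0,0,0,-1]]]' 30
python3 -c "
from h import *
tgt([.5688,-.2331,.12],71.8)"
```

```text
time: 7.95
tool_pos: [0.5692, -0.2337, 0.0175]
tool_rot: [3.138, 0.001, 1.253]
contact_force: [-0.4, 0.1, -1.0]
opening: 0.0156
t 7.95 yaw 71.8 pos [ 0.5692 -0.2337  0.0175] open 0.0156 -> rows [  0.04  -0.02 -10.25] [0.2 0.  0. ]
```

Good: the tips are 3.5 mm above the bench. Lift.

```bash
python3 -m creep '[[[0,0,-1,0,0,0,-1],[0,0,-3,0,0,0,-1],[0,0,-5,0,0,0,-1],[0,0,-8,0,0,0,-1],[0,0,-11,0.2,0,0,-1],[0,0,-13,0.2,0,0,-1],[0,0,-13,0.2,0,0,-1]]]' 
python3 - <<'E'
from h import *
snap("wrist","sp2")
tgt([.4848,.342,.15],91)
E
```

```text
time: 8.65
tool_pos: [0.5704, -0.2343, 0.1515]
tool_rot: [3.134, 0.002, 1.253]
contact_force: [0.9, -0.0, -0.1]
opening: 0.0156
t 8.7 yaw 71.8 pos [ 0.5694 -0.2338  0.1492] open 0.0151 -> rows [ 52.06 -26.01  -0.25] [  0.2   0.1 -19.2]
```

View pics/sp2.png

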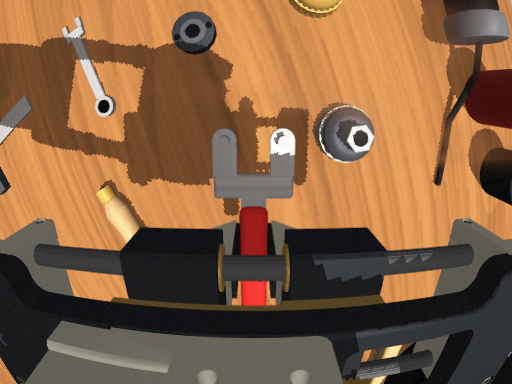

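The spanner is held straight (fork at (253,165)). Carry it over to the tray.

```bash
python3 -m creep '[[[4,-2,0,0,0,-2,-1],[8,-4,0,0.2,0,-4,-1],[12,-6,0,0.2,0,-6,-1],[16,-8,0,0.2,0,-8,-1],[20,-10,0,0.2,0.1,-10,-1],[24,-12,0,0.2,0.1,-12,-1],[28,-14,0,0.2,0.1,-14,-1],[32,-16,0,0.2,0.1,-16,-1]]]' 
python3 -c "
from h import *
tgt([.4848,.342,.15],91)"
```

```text
time: 9.5
tool_pos: [0.5158, 0.1218, 0.1467]
tool_rot: [-3.139, 0.0, 1.534]
contact_force: [0.8, -0.7, -0.9]
opening: 0.0153
t 9.5 yaw 87.9 pos [0.5158 0.1218 0.1467] open 0.0153 -> rows [21.89 -3.92 -0.33] [-0.2  0.  -3.1]
```

```bash
python3 -m creep '[[[4,-1,0,-0.2,0,-3,-1],[8,-2,0,-0.2,0,-3,-1],[12,-3,0,-0.2,0,-3,-1],[16,-3.5,0,-0.2,0,-3,-1],[20,-3.9,0,-0.2,0,-3,-1],[21.9,-3.9,2,-0.2,0,-3,-1],[21.9,-3.9,4,-0.2,0,-3,-1],[21.9,-3.9,5,-0.2,0,-3,-1]]]' 
python3 - <<'E'
from h import *
snap("wrist","sp3")
tgt([.4848,.342,.0395],91)
E
```

```text
time: 10.3
tool_pos: [0.4827, 0.3418, 0.0932]
tool_rot: [-3.137, 0.003, 1.588]
contact_force: [-1.6, -1.1, -0.9]
opening: 0.0154
t 10.35 yaw 90.9 pos [0.4826 0.3411 0.0925] open 0.0155 -> rows [0.11 0.25 5.29] [-0.3  0.2 -0.1]
```

View pics/sp3.png

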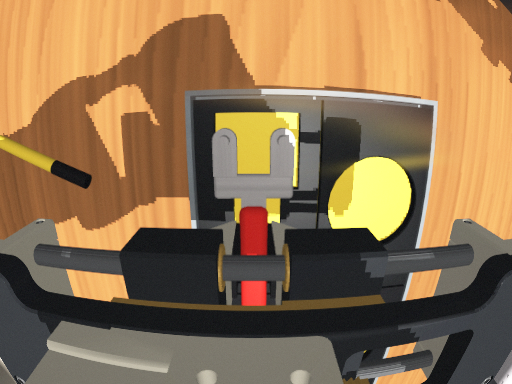

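The fork (253,165) lines up with the wide end of the pocket. I'll lower it with a small x correction.

```bash
python3 -m creep '[[[0.1,0.2,2,-0.3,0.2,0,-1],[0.1,0.2,4,-0.3,0.2,0,-1],[0.1,0.2,5,-0.3,0.2,0,-1],[0.1,0.2,5.3,-0.3,0.2,0,-1],[0.1,0.2,5.3,-0.3,0.2,0,-1],[0.1,0.2,5.3,-0.3,0.2,0,-1]]]' 
python3 -c "
from h import *
tgt([.4848,.342,.0335],91)"
```

```text
time: 10.95
tool_pos: [0.4849, 0.3421, 0.0405]
tool_rot: [3.14, -0.0, 1.586]
contact_force: [0.5, -0.4, -1.1]
opening: 0.0151
t 10.95 yaw 90.9 pos [0.4849 0.3421 0.0405] open 0.0151 -> rows [-0.01 -0.02  0.7 ] [ 0.1 -0.  -0.1]
```

```bash
python3 -m creep '[[[0,0,0.1,0,0,0,-1],[0,0,0.2,0,0,0,-1],[0,0,0.25,0,0,0,-1]]]' ; python3 -m creep '[[[0,0,0.1,0,0,0,-1],[0,0,0.2,0,0,0,-1],[0,0,0.2,0,0,0,-1]]]' 
```

```text
time: 11.25
tool_pos: [0.4851, 0.3422, 0.0383]
tool_rot: [3.14, -0.001, 1.586]
contact_force: [-0.3, -0.5, -1.1]
opening: 0.0158
time: 11.55
tool_pos: [0.485, 0.3421, 0.0361]
tool_rot: [3.14, -0.001, 1.587]
contact_force: [-0.5, -0.2, -0.9]
opening: 0.0156
```

There's no contact, so the fingers fit inside the slot. Set it fully down.

```bash
python3 -m creep '[[[0,0,0.1,0,0,0,-1],[0,0,0.2,0,0,0,-1],[0,0,0.25,0,0,0,-1],[0,0,0.25,0,0,0,-1]]]' ; python3 -m creep '[[[0,0,0,0,0,0,-0.45],[0,0,0,0,0,0,-0.45],[0,0,0,0,0,0,-0.45],[0,0,0,0,0,0,-0.45]]]' ;  python3 -m creep '[[[0,0,-2,0,0,0,-0.45],[0,0,-4,0,0,0,0],[0,0,-8,0,0,0,1],[0,0,-13,0,0,0,1],[0,0,-18,0,0,0,1],[0,0,-22,0,0,0,1],[0,0,-22,0,0,0,1]]]' 
python3 - <<'E'
from h import *
snap("wrist","sp4")
tgt([.58,-.38,.30],90)
E
```

```text
time: 11.95
tool_pos: [0.485, 0.3421, 0.0335]
tool_rot: [3.14, -0.001, 1.586]
contact_force: [-0.1, 0.4, -1.1]
opening: 0.0151
time: 12.35
tool_pos: [0.4851, 0.3423, 0.0348]
tool_rot: [3.139, -0.001, 1.587]
contact_force: [-2.7, -0.7, 7.5]
opening: 0.0251
time: 13.05
tool_pos: [0.4869, 0.3433, 0.262]
tool_rot: [3.128, -0.007, 1.587]
contact_force: [0.6, 0.6, 0.1]
opening: 0.0687
t 13.1 yaw 90.9 pos [0.4858 0.3427 0.2584] open 0.0728 -> rows [-72.39   8.32  -4.4 ] [ 0.5 -0.3  0.9]
```

View pics/sp4.png

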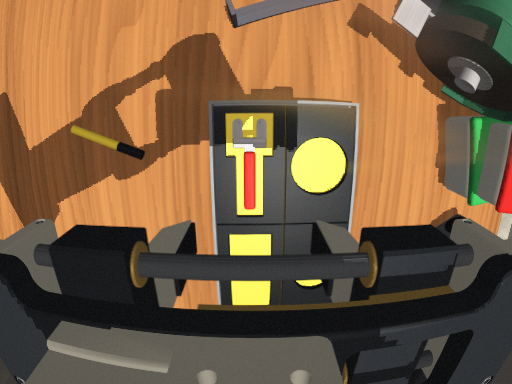

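The spanner lies in its recess, fork in the wide end at (249,130). Now the handle; I'll view it from further out.

```bash
python3 -m creep '[[[-79,8,-4,0.5,-0.3,0,1],[-79,8,-4,0.5,-0.3,0,1],[-79,8,-4,0.5,-0.3,0,1],[-79,8,-4,0.5,-0.3,0,1],[-79,8,-4,0.5,-0.3,0,1],[-79,8,-4,0.5,-0.3,0,1],[-79,8,-4,0.5,-0.3,0,1],[-79,8,-4,0.5,-0.3,0,1]]]'
python3 -c "
from h import *
tgt([.57,-.46,.28],90)"
```

```text
time: 13.9
tool_pos: [0.5309, -0.0565, 0.274]
tool_rot: [-3.139, 0.0, 1.587]
contact_force: [1.3, -0.1, 0.8]
opening: 0.0919
t 13.9 yaw 90.9 pos [ 0.5309 -0.0565  0.274 ] open 0.0919 -> rows [-40.4    3.27  -0.6 ] [-0.1  0.   0.9]
```

```bash
python3 -m creep '[[[-40.4,3.3,-0.6,0,0,0.9,1],[-40.4,3.3,-0.6,0,0,0.9,1],[-40.4,3.3,-0.6,0,0,0.9,1],[-40.4,3.3,-0.6,0,0,0.9,1],[-40.4,3.3,-0.6,0,0,0.9,1],[-40.4,3.3,-0.6,0,0,0.9,1],[-40.4,3.3,-0.6,0,0,0.9,1],[-40.4,3.3,-0.6,0,0,0.9,1]]]'
python3 - <<'E'
from h import *
np.set_printoptions(precision=4,suppress=True)
im,P=snap("wrist","h1")
for q in robot.masks_of("wrist","side_handle")[:2]:
    ys,xs=np.nonzero(q["mask"]); W=pix2plane("wrist",np.c_[xs,ys],.018,P)[:,:2].astype(np.float32); r=cv2.minAreaRect(W)
    print(round(q["score"],2),len(xs),xs.mean().round(),ys.mean().round(),"mean",W.mean(0),"rect",np.round(r[0],4),np.round(r[1],4),round(r[2],1))
tgt([.57,-.46,.28],90)
E
```

```text
time: 14.7
tool_pos: [0.5691, -0.4545, 0.278]
tool_rot: [-3.137, -0.002, 1.571]
contact_force: [0.7, 0.0, 1.2]
opening: 0.0917
0.62 1917 263.0 116.0 mean [ 0.581  -0.3919] rect [ 0.583  -0.3881] [0.1125 0.0417] 87.6
t 14.8 yaw 89.6 pos [ 0.5676 -0.4591  0.2738] open 0.092 -> rows [-0.09  0.24 -0.62] [-0.4 -0.1 -0.4]
```

View pics/h1.png

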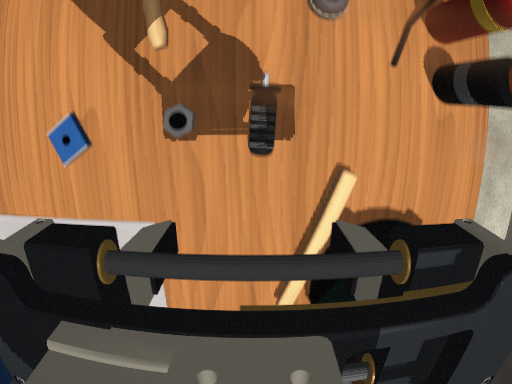

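The handle is in clear view, stud up at (266,77) and grip end at (261,153); the hex nut is at (179,121).

```bash
python3 - <<'E'
from h import *
np.set_printoptions(precision=4,suppress=True)
P=robot.camera_params("wrist")
m=robot.masks_of("wrist","side_handle")[0]["mask"]
im=cv2.imread("pics/h1.png").copy()
c,_=cv2.findContours(m.astype(np.uint8),0,2); z=im.copy(); cv2.drawContours(z,c,-1,(0,255,0),1)
cv2.imwrite("pics/h1z.png",np.hstack([cv2.resize(q[65:165,215:315],None,fx=4,fy=4) for q in (im,z)]))
ys,xs=np.nonzero(m); W=pix2plane("wrist",np.c_[xs,ys],.018,P)[:,:2]
for a in np.arange(-.44,-.33,.01):
    s=W[abs(W[:,1]-a)<.004]
    if len(s): print(a.round(3),s[:,0].min(),s[:,0].max(),(s[:,0].min()+s[:,0].max())/2)
E
```

```text
-0.44 0.5601088639534803 0.5939623443525274 0.5770356041530038
-0.43 0.558846489744117 0.5952644986981666 0.5770554942211418
-0.42 0.558910203524473 0.5952443366236212 0.5770772700740471
-0.41 0.5616774028327246 0.5938602749995768 0.5777688389161507
-0.4 0.5617633995906837 0.595165588142316 0.5784644938664998
-0.39 0.5618367180685658 0.5964914781812735 0.5791640981249196
-0.38 0.5632467178697976 0.5964886465604341 0.5798676822151159
-0.37 0.5633139653896493 0.5964987913170143 0.5799063783533318
-0.36 0.5621042312717819 0.6031748164761497 0.5826395238739658
-0.35 0.5621325811083274 0.600524970991554 0.5813287760499407
-0.34 0.5780485561278207 0.5873345006247902 0.5826915283763054
```

View pics/h1z.png

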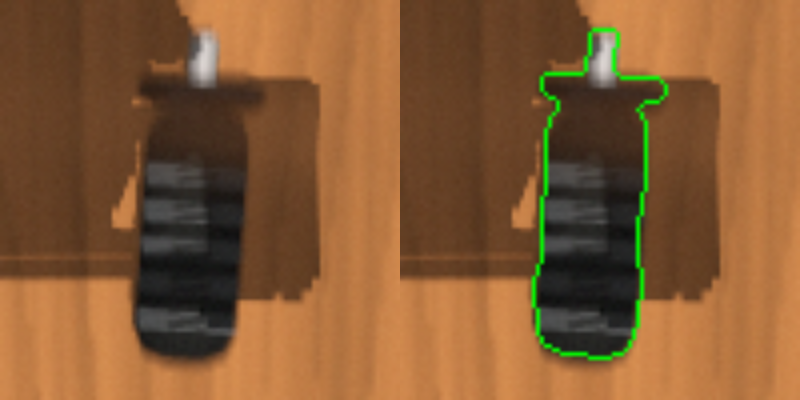

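```bash
python3 -c "
from h import *
tgt([.579,-.398,.08],86.8)"
```

```text
t 14.85 yaw 89.8 pos [ 0.5682 -0.4558  0.2748] open 0.0918 -> rows [ 5.71  1.19 19.49] [-0.4 -0.2  3. ]
```

```bash
python3 -m creep '[[[5.7,1.2,4,0,0,3,0.6],[5.7,1.2,8,-0.4,-0.2,3,0.6],[5.7,1.2,12,-0.4,-0.2,3,0.6],[5.7,1.2,16,-0.4,-0.2,3,0.6],[5.7,1.2,19,-0.4,-0.2,3,0.6],[5.7,1.2,19.5,-0.4,-0.2,3,0.6],[5.7,1.2,19.5,-0.4,-0.2,3,0.6],[5.7,1.2,19.5,-0.4,-0.2,3,0.6]]]'
python3 - <<'E'
from h import *
snap("wrist","h2")
tgt([.579,-.398,.024],86.8)
E
```

```text
time: 15.65
tool_pos: [0.5801, -0.3983, 0.0822]
tool_rot: [3.139, 0.002, 1.515]
contact_force: [0.6, 0.9, 0.1]
opening: 0.0735
t 15.7 yaw 86.8 pos [ 0.5802 -0.3986  0.0825] open 0.0737 -> rows [ 0.06 -0.14  5.85] [ 0.2  0.1 -0. ]
```

View pics/h2.png

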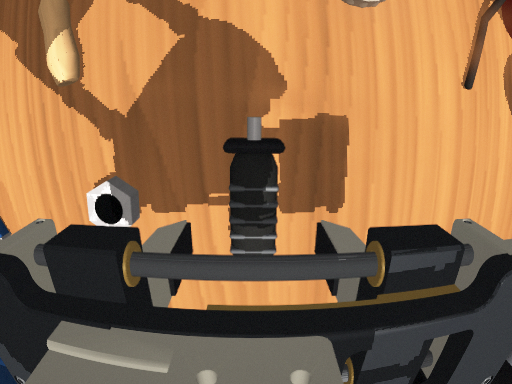

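The handle (253,200) is centred and straight between the fingers, and the hex nut is clear of them.

```bash
python3 -m creep '[[[0,-0.1,2.5,0.2,0.1,0,0.6],[0,-0.1,5,0.2,0.1,0,0.6],[0,-0.1,5.9,0.2,0.1,0,0.6],[0,-0.1,5.9,0.2,0.1,0,0.6],[0,-0.1,5.9,0.2,0.1,0,-1],[0,-0.1,5.9,0.2,0.1,0,-1],[0,-0.1,5.9,0.2,0.1,0,-1],[0,-0.1,5.9,0.2,0.1,0,-1]]]' 30; python3 -m creep '[[[0,0,0,0,0,0,-1],[0,0,0,0,0,0,-1],[0,0,0,0,0,0,-1]]]'
```

```text
time: 16.5
tool_pos: [0.5797, -0.399, 0.0244]
tool_rot: [3.141, 0.001, 1.515]
contact_force: [0.3, -0.0, -0.7]
opening: 0.0459
time: 16.8
tool_pos: [0.5798, -0.3991, 0.0248]
tool_rot: [3.14, 0.002, 1.515]
contact_force: [0.1, 1.3, 2.2]
opening: 0.0334
```

```bash
python3 -m creep '[[[0,0,-1,0,0,0,-1],[0,0,-3,0,0,0,-1],[0,0,-5,0,0,0,-1],[0,0,-8,0,0,0,-1],[0,0,-11,0,0,0,-1],[0,0,-13,0,0,0,-1],[0,0,-13,0,0,0,-1]]]' 
python3 - <<'E'
from h import *
snap("wrist","h3")
tgt([.488,.169,.15],91)
E
```

```text
time: 17.5
tool_pos: [0.581, -0.3999, 0.1592]
tool_rot: [3.135, 0.006, 1.515]
contact_force: [0.3, 0.2, -1.4]
opening: 0.0337
t 17.55 yaw 86.8 pos [ 0.5802 -0.3992  0.1565] open 0.0335 -> rows [ 56.22 -12.39   0.4 ] [ 0.2  0.2 -4.2]
```

View pics/h3.png

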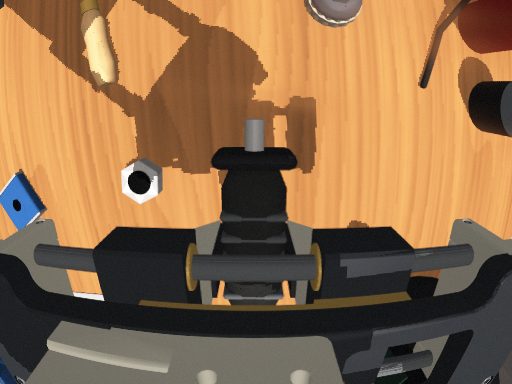

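The handle is held straight, with the collar at (254,158). Carry it across.

```bash
python3 -m creep '[[[4,-1,0,0,0,-1,-1],[8,-2,0,0.2,0,-2,-1],[12,-3,0,0.2,0.2,-3,-1],[16,-4,0,0.2,0.2,-4,-1],[20,-5,0,0.2,0.2,-4,-1],[24,-6,0,0.2,0.2,-4,-1],[28,-7,0,0.2,0.2,-4,-1],[32,-8,0,0.2,0.2,-4,-1]]]' 
python3 -c "
from h import *
tgt([.488,.169,.15],91)"
```

```text
time: 18.35
tool_pos: [0.5166, -0.0734, 0.1534]
tool_rot: [-3.139, -0.001, 1.584]
contact_force: [0.2, 0.6, -1.5]
opening: 0.034
t 18.35 yaw 90.8 pos [ 0.5166 -0.0734  0.1534] open 0.034 -> rows [24.28 -2.54  0.36] [-0.2 -0.  -0.2]
```

```bash
python3 -m creep '[[[4,-1,0,-0.2,0,0,-1],[8,-1.5,0,-0.2,0,0,-1],[12,-2,0,-0.2,0,0,-1],[16,-2.5,0,-0.2,0,0,-1],[20,-2.5,1,-0.2,0,0,-1],[24.3,-2.5,2,-0.2,0,0,-1],[24.3,-2.5,4,-0.2,0,0,-1],[24.3,-2.5,5,-0.2,0,0,-1]]]' 
python3 - <<'E'
from h import *
snap("wrist","h4")
tgt([.488,.169,.042],91)
E
```

```text
time: 19.15
tool_pos: [0.4861, 0.1701, 0.1009]
tool_rot: [-3.137, 0.0, 1.587]
contact_force: [-0.2, -0.9, -0.4]
opening: 0.0335
t 19.2 yaw 90.8 pos [0.4858 0.1691 0.1   ] open 0.0342 -> rows [-0.01  0.25  5.8 ] [-0.3  0.  -0.2]
```

View pics/h4.png

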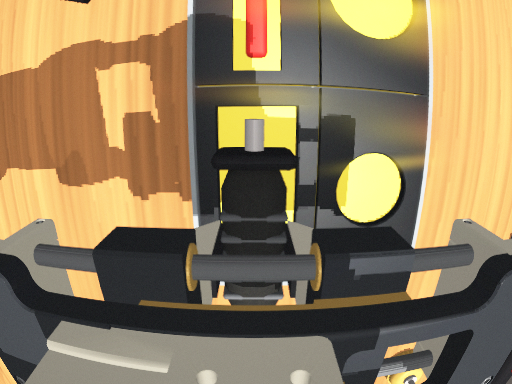

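The handle sits above its recess with the stud at (254,135). Lower it.

```bash
python3 -m creep '[[[0,0.2,2,-0.3,0,0,-1],[0,0.2,4,-0.3,0,0,-1],[0,0.2,5,-0.3,0,0,-1],[0,0.2,5.5,-0.3,0,0,-1],[0,0.2,5.6,-0.3,0,0,-1],[0,0.2,5.6,-0.3,0,0,-1]]]' 
python3 -c "
from h import *
tgt([.488,.169,.0408],91)"
```

```text
time: 19.8
tool_pos: [0.4879, 0.1689, 0.0445]
tool_rot: [3.141, 0.001, 1.585]
contact_force: [-0.9, 0.3, -1.4]
opening: 0.034
t 19.8 yaw 90.8 pos [0.4879 0.1689 0.0445] open 0.034 -> rows [0.01 0.01 0.37] [ 0.   0.  -0.2]
```

```bash
python3 -m creep '[[[0,0,0.2,0,0,0,-1],[0,0,0.35,0,0,0,-1],[0,0,0.35,0,0,0,-1],[0,0,0.35,0,0,0,-1]]]' ; python3 -m creep '[[[0,0,0,0,0,0,0],[0,0,0,0,0,0,0],[0,0,0,0,0,0,0.2],[0,0,0,0,0,0,0.2]]]' ;  python3 -m creep '[[[0,0,-1.5,0,0,0,0.2],[0,0,-4,0,0,0,0.2],[0,0,-8,0,0,0,1],[0,0,-13,0,0,0,1],[0,0,-18,0,0,0,1],[0,0,-22,0,0,0,1],[0,0,-22,0,0,0,1]]]' 
python3 - <<'E'
from h import *
snap("wrist","h5")
tgt([.67,-.26,.27],90)
E
```

```text
time: 20.2
tool_pos: [0.488, 0.1689, 0.0412]
tool_rot: [3.141, 0.001, 1.585]
contact_force: [-0.6, 0.1, -1.1]
opening: 0.0341
time: 20.6
tool_pos: [0.4881, 0.1689, 0.0413]
tool_rot: [3.141, 0.001, 1.585]
contact_force: [0.2, 0.2, 0.8]
opening: 0.054
time: 21.3
tool_pos: [0.4903, 0.1696, 0.2674]
tool_rot: [3.129, -0.002, 1.585]
contact_force: [-0.6, 0.7, -0.6]
opening: 0.0898
t 21.35 yaw 90.8 pos [0.489  0.1693 0.2641] open 0.0906 -> rows [-43.18  17.49  -0.5 ] [ 0.4 -0.   0.8]
```

View pics/h5.png

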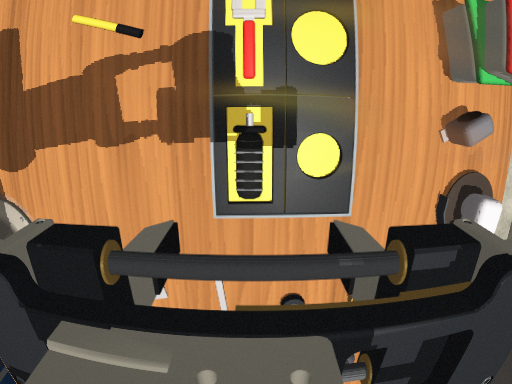

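The handle lies in its recess (250,160). Next is the thread brush.

```bash
python3 -m creep '[[[-45,17,1,0.4,0,0.8,1],[-45,17,1,0.4,0,0.8,1],[-45,17,1,0.4,0,0.8,1],[-45,17,1,0.4,0,0.8,1],[-45,17,1,0.4,0,0.8,1],[-45,17,1,0.4,0,0.8,1],[-45,17,1,0.4,0,0.8,1],[-45,17,1,0.4,0,0.8,1]]]'
python3 -c "
from h import *
tgt([.66,-.28,.24],90)"
```

```text
time: 22.15
tool_pos: [0.6353, -0.2045, 0.2536]
tool_rot: [-3.138, -0.002, 1.571]
contact_force: [1.2, 0.2, -1.2]
opening: 0.0917
t 22.15 yaw 90.0 pos [ 0.6353 -0.2045  0.2536] open 0.0917 -> rows [-7.55  2.48  1.33] [-0.2 -0.1  0. ]
```

```bash
python3 -m creep '[[[-7.5,2.5,1.3,-0.2,-0.1,0,1],[-7.5,2.5,1.3,-0.2,-0.1,0,1],[-7.5,2.5,1.3,-0.2,-0.1,0,1],[-7.5,2.5,1.3,-0.2,-0.1,0,1],[-7.5,2.5,1.3,-0.2,-0.1,0,1]]]'
python3 - <<'E'
from h import *
np.set_printoptions(precision=4,suppress=True)
im,P=snap("wrist","b1")
q=robot.masks_of("wrist","thread_brush")[0]; ys,xs=np.nonzero(q["mask"]); print(q["score"],xs.min(),xs.max(),ys.min(),ys.max())
W=pix2plane("wrist",np.c_[xs,ys],.02,P)[:,:2]; print((W.min(0)+W.max(0))/2,W.max(0)-W.min(0))
cx,cy=int(xs.mean()),int(ys.mean()); y0=max(cy-50,0);x0=cx-50; print(x0,y0)
cv2.imwrite("pics/b1z.png",cv2.resize(im[y0:y0+100,x0:x0+100,::-1],None,fx=6,fy=6,interpolation=cv2.INTER_CUBIC))
sub=im[y0:y0+100,x0:x0+100].astype(int)
E
```

```text
time: 22.65
tool_pos: [0.6601, -0.2782, 0.2396]
tool_rot: [-3.141, -0.002, 1.572]
contact_force: [-0.4, 0.6, -0.0]
opening: 0.0919
0.9 241 287 93 139
[ 0.673  -0.2147] [0.056  0.0565]
214 66
```

View pics/b1z.png

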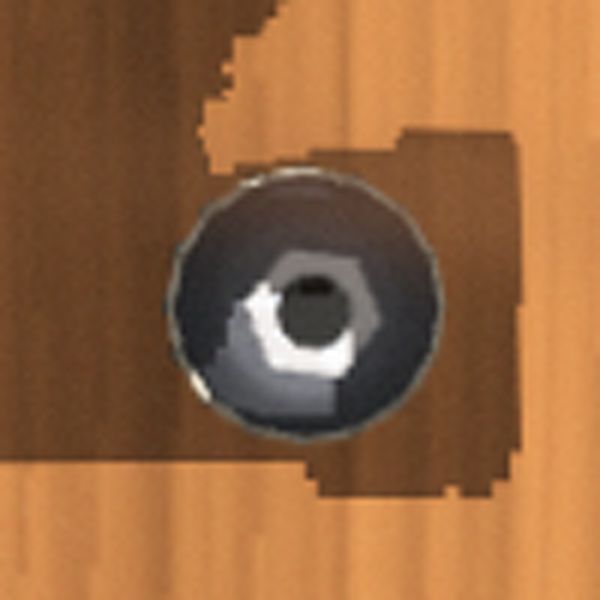

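```bash
python3 - <<'E'
from h import *
np.set_printoptions(precision=4,suppress=True)
c=np.array([[314,313]]); v=np.array([(293,250),(360,262),(380,318),(343,380),(277,372),(245,302)])
f=lambda d:(d+.5)/6-.5+[214,66]
print(pix2plane("wrist",f(c),.054)); V=pix2plane("wrist",f(v),.054)[:,:2]; print(V.mean(0)); d=V-V.mean(0); a=np.degrees(np.arctan2(d[:,1],d[:,0])); print(a, np.linalg.norm(d,axis=1)); print("vertex mod 60",np.degrees(np.angle(np.exp(1j*6*np.radians(a)).mean()))/6)
tgt([.6725,-.2145,.12],112)
E
```

```text
[[ 0.6744 -0.2156  0.054 ]]
[ 0.6749 -0.2158]
[ 110.2311   50.7652   -3.0252  -67.7621 -123.5862  170.7139] [0.0126 0.0126 0.0118 0.0132 0.013  0.0133]
vertex mod 60 -7.13350410310236
t 22.75 yaw 90.1 pos [ 0.6603 -0.2779  0.2408] open 0.0915 -> rows [ 6.33  1.22 12.08] [  0.   -0.  -21.9]
```

```bash
python3 -m creep '[[[6.2,1.4,2,0,0,-8,0.3],[6.2,1.4,5,0,0,-16,0.3],[6.2,1.4,9,0,0,-23,0.3],[6.2,1.4,12,0,0,-23,0.3],[6.2,1.4,13,0,0,-23,0.3],[6.2,1.4,13,0,0,-23,0.3],[6.2,1.4,13,0,0,-23,0.3]]]'
python3 - <<'E'
from h import *
snap("wrist","b2")
tgt([.6742,-.2155,.049],113)
E
```

```text
time: 23.45
tool_pos: [0.6753, -0.216, 0.1131]
tool_rot: [3.139, 0.002, 1.974]
contact_force: [1.3, -0.2, 1.0]
opening: 0.0594
t 23.5 yaw 113.1 pos [ 0.6755 -0.2162  0.1135] open 0.0596 -> rows [ 0.13 -0.11  6.45] [0.2 0.2 0.1]
```

View pics/b2.png

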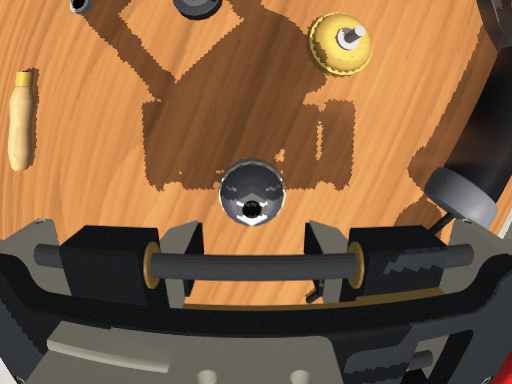

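The nut (252,208) is centred between the fingers. Descend and grip.

```bash
python3 -m creep '[[[0.1,-0.1,2.5,0.2,0.2,0,0.3],[0.1,-0.1,5,0.2,0.2,0,0.3],[0.1,-0.1,6,0.2,0.2,0,0.3],[0.1,-0.1,6.4,0.2,0.2,0,0.3],[0.1,-0.1,6.4,0.2,0.2,0,0.3]]]'; python3 -m creep '[[[0,0,0,0,0,0,-1],[0,0,0,0,0,0,-1],[0,0,0,0,0,0,-1],[0,0,0,0,0,0,-1],[0,0,0,0,0,0,-1],[0,0,0,0,0,0,-1]]]' 40
```

```text
time: 24.0
tool_pos: [0.6749, -0.2161, 0.0504]
tool_rot: [3.141, 0.0, 1.974]
contact_force: [-0.6, 0.1, 0.6]
opening: 0.0596
time: 24.6
tool_pos: [0.6749, -0.2161, 0.0505]
tool_rot: [3.141, 0.0, 1.974]
contact_force: [-0.6, -1.1, 1.4]
opening: 0.0216
```

```bash
python3 -m creep '[[[0,0,-1,0,0,0,-1],[0,0,-3,0,0,0,-1],[0,0,-6,0,0,0,-1],[0,0,-9,0,0,0,-1],[0,0,-12,0,0,0,-1],[0,0,-12,0,0,0,-1],[0,0,-12,0,0,0,-1]]]' 
python3 - <<'E'
from h import *
snap("wrist","b3")
tgt([.580,.3445,.16],113)
E
```

```text
time: 25.3
tool_pos: [0.6746, -0.216, 0.1705]
tool_rot: [3.141, 0.0, 1.974]
contact_force: [-1.0, 0.8, -4.6]
opening: 0.0216
t 25.35 yaw 113.1 pos [ 0.674  -0.2158  0.1689] open 0.0214 -> rows [55.22 13.32  0.98] [-0.1 -0.1  0.1]
```

View pics/b3.png

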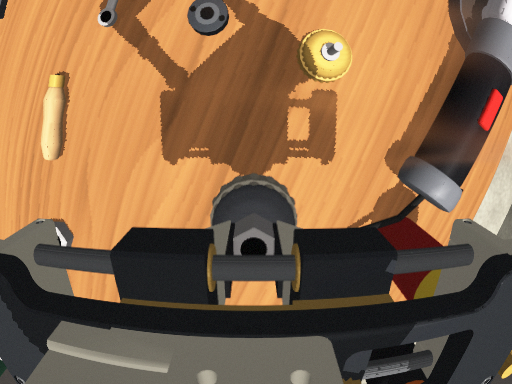

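The brush is held upright by its nut at (254,245). Carry it.

```bash
python3 -m creep '[[[4,1,0,0,0,0,-1],[8,2,0,0,0,0,-1],[12,3,0,0,0,0,-1],[16,4,0,0,0,0,-1],[20,5,0,0,0,0,-1],[24,6,0,0,0,0,-1],[28,7,0,0,0,0,-1],[32,8,0,0,0,0,-1]]]' 
python3 -c "
from h import *
tgt([.580,.3445,.15],113)"
```

```text
time: 26.15
tool_pos: [0.6205, 0.1115, 0.167]
tool_rot: [-3.137, -0.003, 1.974]
contact_force: [0.7, 0.9, -2.7]
opening: 0.0215
t 26.15 yaw 113.1 pos [0.6205 0.1115 0.167 ] open 0.0215 -> rows [23.02  5.42  1.75] [-0.3 -0.2  0.1]
```

```bash
python3 -m creep '[[[4,1,0,-0.3,-0.2,0,-1],[8,2,0,-0.3,-0.2,0,-1],[12,3,0,-0.3,-0.2,0,-1],[16,4,0,-0.3,-0.2,0,-1],[20,5,0,-0.3,-0.2,0,-1],[23,5.4,1.7,-0.3,-0.2,0,-1],[23,5.4,4,-0.3,-0.2,0,-1],[23,5.4,5,-0.3,-0.2,0,-1]]]' 
python3 - <<'E'
from h import *
snap("wrist","b4")
tgt([.580,.3445,.0695],113)
E
```

```text
time: 26.95
tool_pos: [0.5769, 0.3444, 0.1126]
tool_rot: [-3.134, 0.001, 1.976]
contact_force: [-0.5, -1.0, -3.0]
opening: 0.0214
t 27.0 yaw 113.1 pos [0.577  0.3434 0.1119] open 0.0218 -> rows [-0.01  0.35  4.24] [-0.5  0.   0.1]
```

View pics/b4.png

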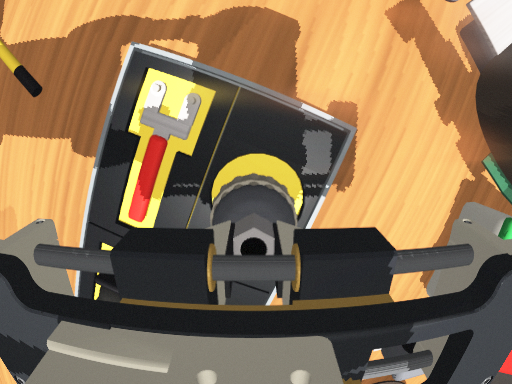

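The brush is above the big round recess (yellow crescent at (257,170)). Lower it.

```bash
python3 -m creep '[[[0,0.3,1.5,-0.5,0,0,-1],[0,0.3,3,-0.5,0,0,-1],[0,0.3,3.8,-0.5,0,0,-1],[0,0.3,4,-0.5,0,0,-1],[0,0.3,4,-0.5,0,0,-1],[0,0.3,4,-0.5,0,0,-1]]]' 
python3 -c "
from h import *
tgt([.580,.3445,.0667],113)"
```

```text
time: 27.6
tool_pos: [0.58, 0.3445, 0.0728]
tool_rot: [3.14, 0.001, 1.974]
contact_force: [-0.8, -0.7, -3.7]
opening: 0.0217
t 27.6 yaw 113.1 pos [0.58   0.3445 0.0728] open 0.0217 -> rows [ 0.   -0.    0.61] [0.1 0.  0.1]
```

```bash
python3 -m creep '[[[0,0,0.2,0,0,0,-1],[0,0,0.4,0,0,0,-1],[0,0,0.55,0,0,0,-1],[0,0,0.6,0,0,0,-1],[0,0,0.6,0,0,0,-1]]]' ; python3 -m creep '[[[0,0,0,0,0,0,-0.2],[0,0,0,0,0,0,-0.2],[0,0,0,0,0,0,0],[0,0,0,0,0,0,0]]]' ;  python3 -m creep '[[[0,0,-1.5,0,0,0,0],[0,0,-4,0,0,0,0.2],[0,0,-8,0,0,0,1],[0,0,-13,0,0,0,1],[0,0,-18,0,0,0,1],[0,0,-20,0,0,0,1],[0,0,-20,0,0,0,1]]]' 
python3 - <<'E'
from h import *
snap("wrist","b5")
tgt([.56,-.13,.24],90)
E
```

```text
time: 28.1
tool_pos: [0.5799, 0.3445, 0.0666]
tool_rot: [3.141, 0.001, 1.974]
contact_force: [0.1, 1.0, -3.3]
opening: 0.0212
time: 28.5
tool_pos: [0.5802, 0.3445, 0.067]
tool_rot: [3.14, 0.001, 1.974]
contact_force: [0.4, 0.6, -0.0]
opening: 0.0446
time: 29.2
tool_pos: [0.581, 0.3452, 0.2734]
tool_rot: [3.13, 0.0, 1.974]
contact_force: [0.1, 1.2, -0.1]
opening: 0.0887
t 29.25 yaw 113.1 pos [0.5803 0.3448 0.27  ] open 0.0907 -> rows [-42.87 -20.52   2.89] [ 0.4 -0.  23.1]
```

View pics/b5.png

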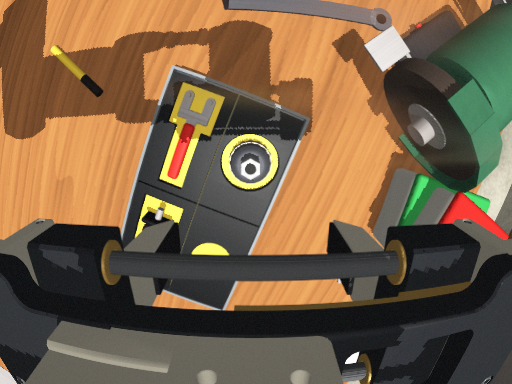

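The brush is centred in its ring at (250,161). Now the lock nut.

```bash
python3 -m creep '[[[-43,-20,3,0.4,0,23,1],[-43,-20,3,0.4,0,23,1],[-43,-20,3,0.4,0,23,1],[-43,-20,3,0.4,0,23,1],[-43,-20,3,0.4,0,23,1],[-43,-20,3,0.4,0,23,1],[-43,-20,3,0.4,0,23,1],[-43,-20,3,0.4,0,23,1]]]'
python3 -c "
from h import *
tgt([.56,-.13,.22],90)"
```

```text
time: 30.05
tool_pos: [0.5663, -0.0563, 0.2418]
tool_rot: [-3.138, -0.001, 1.573]
contact_force: [0.7, -0.1, -0.2]
opening: 0.0918
t 30.05 yaw 90.1 pos [ 0.5663 -0.0563  0.2418] open 0.0918 -> rows [-7.37 -0.63  2.17] [-0.2 -0.1  0.1]
```

```bash
python3 -m creep '[[[-7.4,-0.6,2.2,-0.2,0,0,1],[-7.4,-0.6,2.2,-0.2,0,0,1],[-7.4,-0.6,2.2,-0.2,0,0,1],[-7.4,-0.6,2.2,-0.2,0,0,1],[-7.4,-0.6,2.2,-0.2,0,0,1]]]'
python3 - <<'E'
from h import *
np.set_printoptions(precision=4,suppress=True)
im,P=snap("wrist","n1")
for q in robot.masks_of("wrist","lock_nut")[:2]:
    ys,xs=np.nonzero(q["mask"]); print(q["score"],xs.min(),xs.max(),ys.min(),ys.max())
    W=pix2plane("wrist",np.c_[xs,ys],.010,P)[:,:2]; print((W.min(0)+W.max(0))/2,W.max(0)-W.min(0))
tgt([.565,-.0755,.08],90)
E
```

```text
time: 30.55
tool_pos: [0.5602, -0.1291, 0.2194]
tool_rot: [-3.141, -0.002, 1.574]
contact_force: [0.7, 0.6, -0.6]
opening: 0.0915
0.98 239 273 107 142
[ 0.5633 -0.0755] [0.0403 0.0418]
t 30.65 yaw 90.2 pos [ 0.5605 -0.1289  0.2198] open 0.0918 -> rows [ 5.32  0.47 13.99] [ 0.  -0.1  0.2]
```

View pics/n1.png

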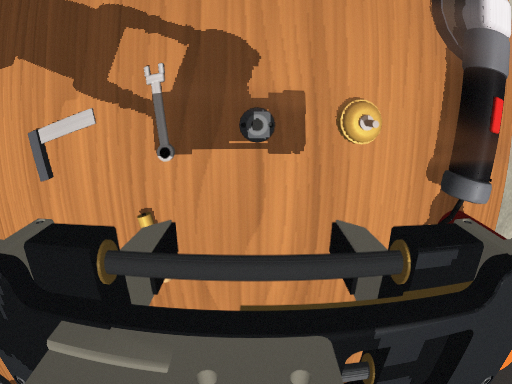

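```bash
python3 -m creep '[[[5.3,0.3,3,0,0,0,0.5],[5.3,0.3,7,0,0,0,0.5],[5.3,0.3,11,0,0,0,0.5],[5.3,0.3,13.5,0,0,0,0.5],[5.3,0.3,14,0,0,0,0.5],[5.3,0.3,14,0,0,0,0.5],[5.3,0.3,14,0,0,0,0.5]]]'
python3 - <<'E'
from h import *
snap("wrist","n2")
tgt([.5635,-.0755,.021],90)
E
```

```text
time: 31.35
tool_pos: [0.5645, -0.0756, 0.0816]
tool_rot: [3.139, -0.001, 1.575]
contact_force: [0.8, 0.7, 0.2]
opening: 0.0689
t 31.4 yaw 90.2 pos [ 0.5646 -0.0758  0.0818] open 0.069 -> rows [ 0.03 -0.13  6.08] [ 0.2 -0.   0.2]
```

View pics/n2.png

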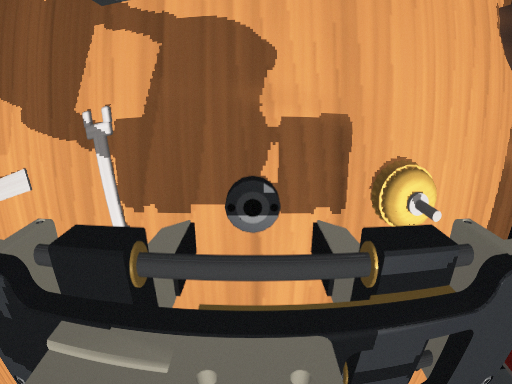

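The nut (252,204) is centred, and the brass brush is clear of the fingers.

```bash
python3 -m creep '[[[0,-0.1,2.5,0.2,0,0,0.5],[0,-0.1,5,0.2,0,0,0.5],[0,-0.1,5.8,0.2,0,0,0.5],[0,-0.1,6.1,0.2,0,0,0.5],[0,-0.1,6.1,0.2,0,0,0.5]]]'; python3 -m creep '[[[0,0,0,0,0,0,-1],[0,0,0,0,0,0,-1],[0,0,0,0,0,0,-1],[0,0,0,0,0,0,-1],[0,0,0,0,0,0,-1],[0,0,0,0,0,0,-1]]]' 30
```

```text
time: 31.9
tool_pos: [0.5644, -0.076, 0.0217]
tool_rot: [3.14, -0.0, 1.575]
contact_force: [-0.1, -0.7, -0.3]
opening: 0.0693
time: 32.5
tool_pos: [0.5645, -0.076, 0.0221]
tool_rot: [3.14, -0.0, 1.575]
contact_force: [-0.6, 0.3, 3.9]
opening: 0.04
```

```bash
python3 -m creep '[[[0,0,-0.5,0,0,0,-1],[0,0,-1,0,0,0,-1],[0,0,-1.5,0,0,0,-1],[0,0,-1.5,0,0,0,-1]]]' 
python3 - <<'E'
from h import *
snap("wrist","n3")
E
```

```text
time: 32.9
tool_pos: [0.565, -0.0761, 0.0379]
tool_rot: [3.138, 0.0, 1.575]
contact_force: [0.8, -0.2, -1.4]
opening: 0.0392
```

View pics/n3.png

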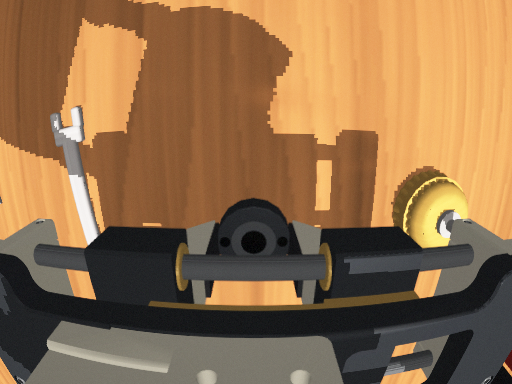

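```bash
python3 - <<'E'
from h import *
np.set_printoptions(precision=4,suppress=True)
s=robot.observe(); P=robot.camera_params("wrist")
p=s["tool_pos"]; print(proj("wrist",p-[0,0,.006],P)); print(pix2plane("wrist",[[254,240]],p[2]-.006,P)-p, s["opening"])
E
```

```text
[[252.842  242.9861]]
[[ 0.0006  0.0019 -0.006 ]] 0.039713306987108385
```

The nut is held, its centre (254,240) within 2 mm of the grasp axis. Carry it at a modest height.

```bash
python3 -m creep '[[[0,0,-1.5,0,0,0,-1],[0,0,-3,0,0,0,-1],[0,0,-4.5,0,0,0,-1],[0,0,-6,0,0,0,-1],[0,0,-6,0,0,0,-1]]]' 40
python3 -c "
from h import *
tgt([.5815,.179,.095],90)"
```

```text
time: 33.45
tool_pos: [0.5657, -0.0763, 0.0992]
tool_rot: [3.135, 0.001, 1.575]
contact_force: [-0.2, 0.4, -1.5]
opening: 0.0396
t 33.45 yaw 90.2 pos [ 0.5657 -0.0763  0.0992] open 0.0396 -> rows [25.53  1.68  0.41] [0.4 0.1 0.2]
```

```bash
python3 -m creep '[[[3,0.2,0,0.2,0,0,-1],[6,0.4,0,0.4,0,0,-1],[9,0.6,0,0.4,0,0,-1],[12,0.8,0,0.4,0,0,-1],[15,1,0,0.4,0,0,-1],[18,1.2,0,0.4,0,0,-1],[21,1.4,0,0.4,0,0,-1],[24,1.6,0,0.4,0,0,-1]]]'; python3 -m creep '[[[1.5,0,0,0,0,0,-1],[1.5,0,0,0,0,0,-1],[1.5,0,0,0,0,0,-1],[1.5,0,0,0,0,0,-1]]]'
python3 - <<'E'
from h import *
snap("wrist","n4")
tgt([.5815,.179,.038],90)
E
```

```text
time: 34.25
tool_pos: [0.5802, 0.1649, 0.0979]
tool_rot: [-3.139, 0.001, 1.575]
contact_force: [0.9, 0.2, -0.6]
opening: 0.0398
time: 34.65
tool_pos: [0.5801, 0.1786, 0.0976]
tool_rot: [-3.139, 0.002, 1.574]
contact_force: [0.1, 0.1, -1.0]
opening: 0.0394
t 34.7 yaw 90.2 pos [0.5802 0.1786 0.0977] open 0.0395 -> rows [0.05 0.15 5.97] [-0.2  0.1  0.2]
```

View pics/n4.png

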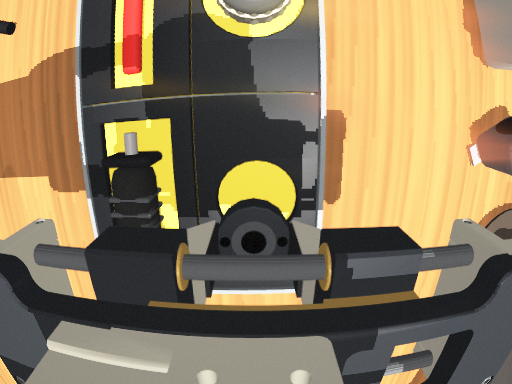

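The nut is above the small recess (yellow at (257,190)), still level. Lower it.

```bash
python3 -m creep '[[[0,0.1,1.5,-0.2,0.1,0,-1],[0,0.1,3,-0.2,0.1,0,-1],[0,0.1,4.5,-0.2,0.1,0,-1],[0,0.1,5.4,-0.2,0.1,0,-1],[0,0.1,5.6,-0.2,0.1,0,-1],[0,0.1,5.6,-0.2,0.1,0,-1]]]'; python3 -m creep '[[[0,0,0.1,0,0,0,-1],[0,0,0.2,0,0,0,-1],[0,0,0.3,0,0,0,-1],[0,0,0.3,0,0,0,-1]]]' 
python3 -c "
from h import *
tgt([.5815,.179,.0381],90)"
```

```text
time: 35.3
tool_pos: [0.5812, 0.1781, 0.0418]
tool_rot: [3.141, -0.0, 1.573]
contact_force: [0.1, -0.1, -0.5]
opening: 0.0397
time: 35.7
tool_pos: [0.5812, 0.1781, 0.0389]
tool_rot: [3.141, -0.0, 1.573]
contact_force: [0.2, 0.5, -1.3]
opening: 0.0395
t 35.7 yaw 90.1 pos [0.5812 0.1781 0.0389] open 0.0395 -> rows [0.09 0.03 0.08] [ 0.1 -0.   0.1]
```

```bash
python3 -m creep '[[[0,0,0.1,0,0,0,-1],[0,0,0.1,0,0,0,-1],[0,0,0.1,0,0,0,-1]]]'; python3 -m creep '[[[0,0,0,0,0,0,0.1],[0,0,0,0,0,0,0.1],[0,0,-0.1,0,0,0,0.15],[0,0,-0.2,0,0,0,0.2]]]' ;  python3 -m creep '[[[0,0,-1.5,0,0,0,0.2],[0,0,-4,0,0,0,0.2],[0,0,-8,0,0,0,1],[0,0,-13,0,0,0,1],[0,0,-18,0,0,0,1],[0,0,-20,0,0,0,1],[0,0,-20,0,0,0,1]]]' 
python3 -c "
from h import *
tgt([.53,.10,.30],90)"
```

```text
time: 36.0
tool_pos: [0.5813, 0.1782, 0.0381]
tool_rot: [3.14, -0.0, 1.573]
contact_force: [-0.9, -0.9, 0.3]
opening: 0.0393
time: 36.4
tool_pos: [0.5813, 0.1781, 0.0402]
tool_rot: [3.14, -0.0, 1.573]
contact_force: [-0.2, 0.2, -0.1]
opening: 0.0543
time: 37.1
tool_pos: [0.5826, 0.1784, 0.2446]
tool_rot: [3.132, -0.002, 1.573]
contact_force: [0.1, -0.1, 0.9]
opening: 0.0893
t 37.1 yaw 90.1 pos [0.5826 0.1784 0.2446] open 0.0893 -> rows [-7.82 -5.23 -5.6 ] [ 0.5 -0.1  0.1]
```

```bash
python3 -m creep '[[[-7.8,-5.2,-5.6,0.5,0,0,1],[-7.8,-5.2,-5.6,0.5,0,0,1],[-7.8,-5.2,-5.6,0.5,0,0,1],[-7.8,-5.2,-5.6,0.5,0,0,1],[-7.8,-5.2,-5.6,0.5,0,0,1],[-7.8,-5.2,-5.6,0.5,0,0,1]]]'
python3 - <<'E'
from h import *
np.set_printoptions(precision=4,suppress=True)
im,P=snap("wrist","f1")
for n,z in dict(side_handle=.034,pin_spanner=.022,thread_brush=.04,lock_nut=.028).items():
    for q in robot.masks_of("wrist",n)[:1]:
        ys,xs=np.nonzero(q["mask"]); W=pix2plane("wrist",np.c_[xs,ys],z,P)[:,:2].astype(np.float32); r=cv2.minAreaRect(W)
        print(n,round(q["score"],2),"rect",np.round(r[0],4),np.round(r[1],4),round(r[2],1))
im,P=snap("scene","f2"); 
for n in ("hex_nut","shank_brush"):
    q=robot.masks_of("scene",n)[0]["mask"]; ys,xs=np.nonzero(q); print(n,xs.mean(),ys.mean())
cv2.imwrite("pics/f1z.png",cv2.resize(cv2.imread("pics/f1.png")[0:240,130:400],None,fx=2.4,fy=2.4))
E
```

```text
time: 37.7
tool_pos: [0.5303, 0.1011, 0.2982]
tool_rot: [-3.139, -0.002, 1.574]
contact_force: [-0.1, 0.0, 0.1]
opening: 0.0916
side_handle 0.6 rect [0.4883 0.1809] [0.1124 0.0437] 90.0
pin_spanner 0.67 rect [0.5823 0.1821] [0.0938 0.1605] 1.1
thread_brush 0.78 rect [0.5783 0.3198] [0.0523 0.0188] 3.2
lock_nut 0.67 rect [0.5816 0.1798] [0.0397 0.0392] 64.5
hex_nut 137.5822222222222 151.06666666666666
shank_brush 227.51011235955056 242.35056179775282
```

View pics/f1z.png

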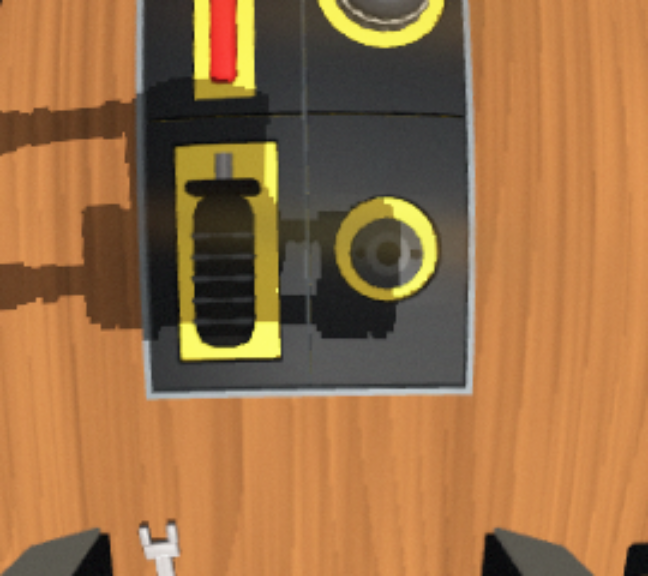

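View pics/f2.png

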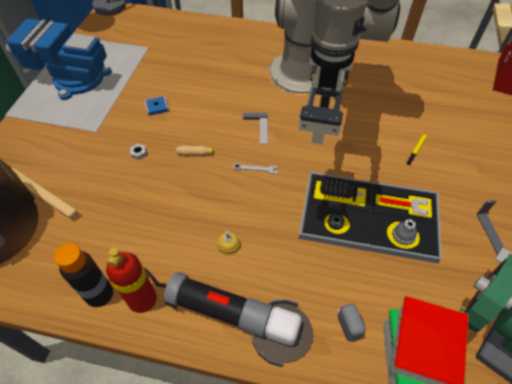

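The handle (225,260 in the crop) and nut (388,250) are centred, and the look-alikes haven't moved (137,151 and 228,242). One more look at the spanner and brush.

```bash
python3 -m creep '[[[16,0,0,0,0,0,1],[16,0,0,0,0,0,1],[16,0,0,0,0,0,1],[16,0,0,0,0,0,1],[16,0,0,0,0,0,1],[16,0,0,0,0,0,1],[16,0,0,0,0,0,1]]]'
python3 - <<'E'
from h import *
np.set_printoptions(precision=4,suppress=True)
im,P=snap("wrist","f3")
for n,z in dict(pin_spanner=.020,thread_brush=.04).items():
    for q in robot.masks_of("wrist",n)[:1]:
        ys,xs=np.nonzero(q["mask"]); W=pix2plane("wrist",np.c_[xs,ys],z,P)[:,:2].astype(np.float32); r=cv2.minAreaRect(W)
        print(n,round(q["score"],2),"rect",np.round(r[0],4),np.round(r[1],4),round(r[2],1))
cv2.imwrite("pics/f3z.png",cv2.resize(im[0:240,130:400,::-1],None,fx=2.4,fy=2.4))
E
```

```text
time: 38.8
tool_pos: [0.5302, 0.2589, 0.3002]
tool_rot: [3.141, -0.001, 1.572]
contact_force: [-0.2, 0.6, 0.5]
opening: 0.0918
pin_spanner 0.81 rect [0.4876 0.3436] [0.0449 0.1233] 3.8
thread_brush 0.9 rect [0.5772 0.3456] [0.0535 0.0546] 46.1
```

View pics/f3z.png

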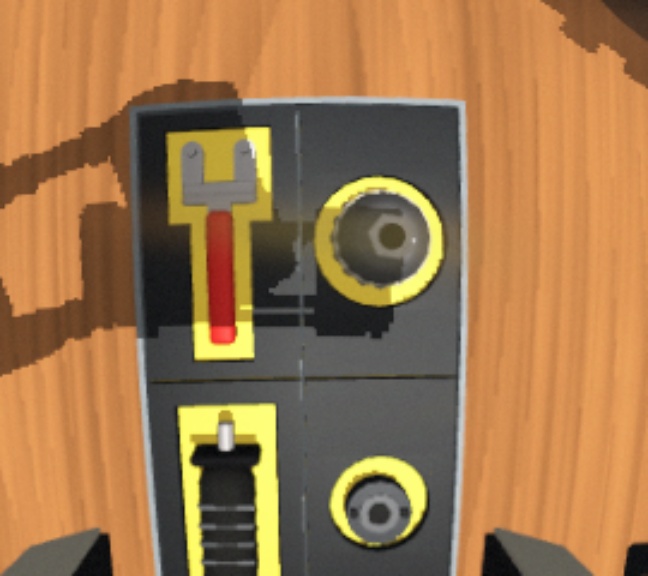

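All four are centred and flat in their recesses: spanner (220,240), brush (385,240), handle (226,500) and nut (378,510). Handing in.

```bash
python3 -m creep '[[[0,0,0,0,0,0,1],[0,0,0,0,0,0,1],[0,0,0,0,0,0,1]]]'; python3 -c "
from cell import robot
print(robot.hand_in())"
```

```text
time: 39.25
tool_pos: [0.5303, 0.2589, 0.3003]
tool_rot: [3.141, -0.002, 1.571]
contact_force: [0.5, -0.1, 0.1]
opening: 0.092
the job is handed in; nothing more can be done
None
```

All four accessories are in their own recesses, and I handed the job in at about 39 s of the 106 s allowed. I lowered each one to floor height before opening the fingers, in the order spanner, side handle, cup brush, lock nut.

**Position:** the last wrist-camera checks put every piece about 3 mm or less from its recess centre, against limits of 12 mm (13 mm for the nut).

**Look-alikes:** in the scene camera the plain hexagon nut and the brass shank brush are still at their starting pixels.

**Readings that disagreed:**
- **Network masks:** in the second-to-last picture the spanner mask covered the whole tray and the brush mask was cut off by the picture edge. I looked again from a better angle, and both then agreed with the picture.
- **Lock nut grip:** the fingers read 39–40 mm on the 42 mm nut. The nut was centred between the fingers and did not slip.
- **Spanner release:** opening the fingers gave a brief 7.5 N upward force, probably a finger touching the slot. The spanner stayed in place.
- **Depth in recess:** I judged this from tool height and the pictures, not by a separate measurement.

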